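Re-rack a serving paddle by way of the fold-down hook

TASK

Unfold the steel hook on the upright board until it stands level, take the wooden serving paddle out of the holder with the two tall cheeks and hang it by its hole on the hook, letting go so that you can take it again another way. Then stand it in the empty middle slot of the rack, neck up, centred between the two paddles there, and once it stands there by itself fold the emptied hook up flat against its board again. Do not shift or knock over anything else on the table.

Things in the scene. Friction and masses are not known exactly. Their poses are not given: they have to be found in the camera images.
- paddle: The wooden serving paddle to move, at first upright in the holder. 14 mm thick (x), 70 mm wide (y), 190 mm tall (z), about 0.11 kg. Origin: centre of its underside, z up to the neck end. Blade 70 mm wide up to z = 90 mm, then a neck 44 mm wide up to 190 mm with a rectangular hole through it. Both faces are alike: either may look forward.
- paddle_hole (a point): Centre of the hole through the paddle's neck, 127 mm above its underside. The hole is 24 mm wide and 30 mm tall (112 to 142 mm above the underside); 48 mm of solid neck lies above it
- holder: Fixed holder left or right of the hook. Origin: underside centre, on the table; x is normal to the paddle's faces, -x its front. Base 12 mm thick; on it the paddle stands between 10 mm high rails. Cheeks 74 mm apart, 50 mm deep (x), 195 mm tall leave 15 mm beside the neck, so pinch the neck across its thickness. Open at front and back: lifted 15 mm, the paddle can leave along -x.
- panel: Fixed upright board that carries the hook, near the middle. Origin: on the table at the centre of the board's front face; -x points out from the face toward the robot, y across. Board 70 mm wide, 18 mm thick, top 209 mm above the table; feet and braces lie behind it, but for a 10 mm toe in front, 14 mm high.
- hook_hinge (a point): Hinge axis of the hook (along the panel's y), 16 mm in front of the board's face, 171 mm above the table
- hook_seat (a point): Point on the upper side of the hook's bar, 45 mm from the hinge, where the paddle hangs: when level, 61 mm out from the board's face and 175 mm above the table. A lip at the bar's end, 66 to 74 mm from the hinge, rises 9 mm above the bar when level (it points back toward the board when folded)
- hook (a joint): Hook angle, rad: 0 folded up flat (bar upright, its end 36 mm above the board's top), pi/2 unfolded (bar level, pointing out along the panel's -x, on its stop, which carries the load). Starts at 0 to 0.3. Stays where left by friction (0.04 N m). Steel bar 10 mm wide (y), 8 mm thick, 74 mm long from the hinge; its end can be pinched from above across y, folded or level.
- rack: Fixed rack on the other side of the hook. Origin: underside centre, on the table. Base 130 (x) by 104 (y) by 12 mm; three slots along y, open at both ends, 20 mm wide, centred at x = -33, 0, +33 mm, floors 12 mm and rib tops 36 mm above the table. The middle one is empty. Only 19 mm will be left between the paddle's faces and its neighbours: no room there for fingers, hold it by the neck's edges.
- near_paddle: serving paddle of the same shape and size as paddle, standing in the rack's slot at x = -33 mm; leave it
- far_paddle: serving paddle of the same shape and size as paddle, standing in the rack's slot at x = +33 mm; leave it
- syrup_bottle: Bystander: amber bottle, 56 mm across, 185 mm tall, origin at the centre of its underside
- honey_jar: Bystander: jar, 60 mm across, 82 mm tall, origin at the centre of its underside
- bowl: Bystander: wooden bowl, 90 mm across, 45 mm tall, origin at the centre of its underside
- small_jar: Bystander: jar, 52 mm across, 65 mm tall, origin at the centre of its underside
- pocket_knife: Bystander: closed pocket knife, 92 mm long (y), 20 mm wide, 13 mm high, lying flat, origin at the centre of its underside
Mind the look-alikes: they are no part of the job. What is shaped like the panel but blue is not meant.

How it is judged:
By the outcome, as a careful person would: the job done as asked, in the order asked, and still so for the second after the job is handed in, with the robot touching nothing.
It also fails if it takes over 72 s, if anything falls off the work surface, if the arm or the gripper's body presses on something with over 40 N, if the wrist force passes 120 N, or if a joint passes its speed limit or range.

ROBOT

A 7-joint arm with a two-finger parallel gripper is mounted at the origin on the work surface. World frame = base frame: x ahead of the robot, y to its left, z up, the work surface at z = 0. Lengths are in mm, angles in rad, forces in N, time in s.
With the tool pointing down it reaches from about 400 to 875 mm from the base axis. Payload 4.4 kg.
Tool frame: the origin (TCP) lies where the fingers leave the gripper's body, on its centre line; the fingertips stand 73 mm ahead of it and the grasp point (between the pads) lies 54 mm ahead of it; z points along the fingers, y is the line along which they close (so a half turn about z gives the same grasp; the last joint's range is limited). The gripper opens to 85 mm and grips with 20 to 120 N. Pads are 22 mm wide; open, the fingers measure 114 mm over their backs; the gripper's body (76 mm by 85 mm) begins 54 mm behind the grasp point. The pads swing forward as they close: fully open they stand 13 mm farther back than shut.
Start: joints at [-1.339, 0.628, 0.038, 1.517, -0.027, 0.996, -0.02], TCP at [190.7, 621.41, 303.913] pointing down, gripper open.
Joint ranges: [-3.06, 3.06], [-0.37, 2.12], [-1.25, 1.32], [0.18, 2.47], [-1.1, 4.24], [0.23, 1.98], [-2.94, 2.94]. Speed limits (rad/s): [2.57, 2.57, 3.14, 3.14, 3.14, 3.14, 3.14].

INTERFACE

Orientations are given as [roll, pitch, yaw] about the fixed x, y, z axes, in that order (R = Rz(yaw) Ry(pitch) Rx(roll)).
In Python, from cell import ctrl gives the robot as it stands.
- The arm moves only by the tool send_rows, never from a script. Its argument "rows" is a list that holds one entry, the list of rows, each a list of 6 numbers: the shift along the tool's x, y, z in cm, then the turn, a rotation vector about the tool's x, y, z in rad. In form: [[[tx, ty, tz, wx, wy, wz], ...]]. A call has 1 to 10 rows; each row is the pose to reach, as a shift and turn from the pose commanded when the call began, along the tool's axes at that moment; what a row does not reach only later rows make up. A row lasts 1/10 s, in which the tool goes at most 50 mm and 8.59 degrees, less where a joint would pass 70% of its speed; a pose out of reach is approached as far as the arm can. A call with a gripper value outside its range is refused whole. "grip" is the closure in counts, from 0 (fully open) to 255 (shut), set as the call begins (left out, the last holds). The fingers move at their own pace and stop on an object; the grip force is fixed at half the most. Time passes only in rows, so rows that repeat a pose let the fingers close. It gives the time, the measured TCP pose, the force, the opening and the grip force at its end, in the units of the state.
- ctrl.read_state(): the state, without advancing time (a new reading comes with each control period).
- ctrl.get_image(name): name is "scene" or "top"; returns a dict with "pixels" (480x640x3 uint8, red, green, blue), "fx", "fy", "cx", "cy" (pixels), "D" ([k1, k2, p1, p2, k3] as OpenCV has them; the pictures are not rectified), "extrinsics" (4x4, takes a point from camera to world coordinates). Camera axes: x right, y up, looking along -z (the intrinsics and any distortion apply to the point x, -y, -z); pixel columns grow to the right and rows downward; lengths in mm; the calibration is good to about 2 mm. A picture is of the moment at which its call begins. There is no depth.
- ctrl.finish_job(): hands the job in; it is judged then, once.
The state is a dict: "clock": time; "qpos": joint angles; "qd": joint speeds; "tau": joint torques, N m; "eef_pos": TCP position; "tool_rot": TCP orientation; "force": force on the tool from outside, world axes, zero at the start; "torque": the same for the moment, N m; "width": finger opening in mm; "gripper_force": force on a finger pad.
Only numpy, scipy, OpenCV 4.12 (cv2) and the standard library are available. Lean on these libraries where they do the work, as an engineer would, in place of code of your own. Each camera call takes 0.05 s, during which the arm holds its last target. There are 200 camera calls.

## Working session

There is one attempt and no reset: what is moved stays moved. The work goes in short steps, Python scripts to look and compute and a tool call to move; the robot and the scene stay as the last step left them, time stands still between calls to the robot, and variables do not carry over. Pictures are saved under pics/ and viewed, at most 10 in all, crops included, and the job is handed in when it is done.

Besides the shell and the picture viewer there is one more tool, called as name(argument=value, ...) on one line, values as JSON. send_rows: Moves the arm, as the interface text tells. Its arguments: {"type":"object","properties":{"rows":{"type":"array","items":{"type":"array","items":{"type":"array","items":{"type":"number"}}}},"grip":{"type":"number"}},"required":["rows"]}

```bash
ls; mkdir -p pics; python3 - <<'E'
from cell import ctrl
import cv2,numpy as np
for n in("scene","top"):
    d=ctrl.get_image(n); cv2.imwrite(f"pics/{n}0.png",d["pixels"][:,:,::-1]); print(n,d["fx"],d["fy"],d["cx"],d["cy"],d["D"],np.round(d["extrinsics"],3).tolist())
s=ctrl.read_state();print(s)
E
```

```text
pics
scene 541.1012439106813 541.1012439106813 315.3309350866196 241.60568311943686 [-0.05520731  0.          0.          0.          0.        ] [[0.792, -0.472, 0.387, 857.856], [0.61, 0.597, -0.521, -547.07], [0.015, 0.649, 0.761, 906.493], [0.0, 0.0, 0.0, 1.0]]
top 542.3259567475479 542.3259567475479 320.114772446626 240.80019971541049 [-0.12886091  0.          0.          0.          0.        ] [[-0.017, 0.989, -0.144, 278.702], [-1.0, -0.019, -0.008, -23.763], [-0.011, 0.144, 0.99, 1324.46], [0.0, 0.0, 0.0, 1.0]]
{'clock': 0.1, 'qpos': array([-1.33879531,  0.62929534,  0.03847649,  1.51829497, -0.0269768 ,
        0.99629599, -0.02001459]), 'qd': array([ 0.00062569, -0.00154331, -0.00150146, -0.0003911 , -0.00064715,
       -0.00059809,  0.00131594]), 'tau': array([ 3.29494251e-03, -5.64524996e+01,  1.23055983e+00, -1.93971795e+01,
        1.11921667e-02,  5.37095722e-03,  1.87512222e-05]), 'eef_pos': array([190.58233533, 620.96276725, 303.04587297]), 'tool_rot': array([-3.13981874e+00,  5.89918728e-05,  2.84376344e+00]), 'force': array([ 0.3197016 , -0.08253613, -0.63076269]), 'torque': array([ 0.00185865,  0.05286978, -0.04224613]), 'gripper_force': 0.0, 'width': 85.1883494016201}
```

View pics/scene0.png

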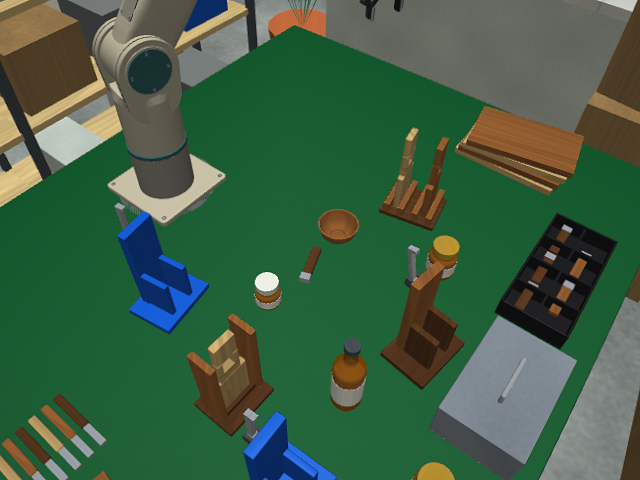

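View pics/top0.png

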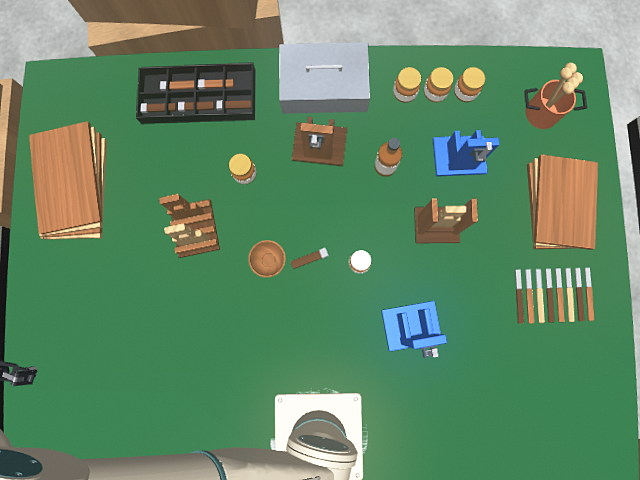

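The top view shows the panel with its hook near (318,140), the holder near (447,220), the rack near (190,225), and the blue decoys at (465,150) and (413,325). In the scene view the panel is at (425,320), the holder at (232,370) and the rack at (415,190).

```bash
cat > h.py <<'E'
import cv2,numpy as np
from scipy.optimize import least_squares
from scipy.spatial.transform import Rotation as R
P={"scene":None,"top":None}
def load(ctrl):
    for n in P: P[n]=ctrl.get_image(n)
    return P
def loadf():
    import pickle
    P.update(pickle.load(open("cams.pkl","rb")))
def proj(n,X):
    d=P[n];E=np.array(d["extrinsics"]);X=np.atleast_2d(X).astype(float)
    c=(X-E[:3,3])@E[:3,:3]; c=c*[1,-1,-1]
    K=np.array([[d["fx"],0,d["cx"]],[0,d["fy"],d["cy"]],[0,0,1]])
    return cv2.projectPoints(c.reshape(-1,1,3),np.zeros(3),np.zeros(3),K,np.array(d["D"],float))[0].reshape(-1,2)
def ray(n,uv,z):
    d=P[n];E=np.array(d["extrinsics"]);K=np.array([[d["fx"],0,d["cx"]],[0,d["fy"],d["cy"]],[0,0,1]])
    p=cv2.undistortPoints(np.array(uv,float).reshape(-1,1,2),K,np.array(d["D"],float)).reshape(-1,2)
    v=np.c_[p[:,0],-p[:,1],-np.ones(len(p))]@E[:3,:3].T
    return E[:3,3]+v*((z-E[2,3])/v[:,2])[:,None]
def tri(a,b):  # point from scene px a, top px b
    f=lambda X:np.r_[proj("scene",X)[0]-a,proj("top",X)[0]-b]
    r=least_squares(f,[600,0,150]);return r.x,r.fun
def fit(obs,x0):
    """obs: (cam,u,v,[x,y,z] local); pose x,y,yaw"""
    def f(p):
        c,s=np.cos(p[2]),np.sin(p[2]);o=[]
        for n,u,v,l in obs:
            o+=list(proj(n,[p[0]+c*l[0]-s*l[1],p[1]+s*l[0]+c*l[1],l[2]])[0]-[u,v])
        return np.array(o)
    r=least_squares(f,x0,x_scale=[10,10,.05],loss="soft_l1");return r.x,f(r.x).reshape(-1,2)
def mosaic(tiles,fn):
    """tiles: (img,u0,v0,w,h,scale) -> rows of tiles by list of lists"""
    rows=[np.hstack([cv2.resize(im[v:v+h,u:u+w,::-1],(tw,th),interpolation=cv2.INTER_CUBIC) for im,u,v,w,h,tw,th in r]) for r in tiles]
    cv2.imwrite(fn,np.vstack(rows))
E
python3 - <<'E'
from cell import ctrl
from h import *
import pickle
load(ctrl);pickle.dump(P,open("cams.pkl","wb"))
t=P["top"]["pixels"];s=P["scene"]["pixels"]
mosaic([[(t,286,112,66,75,264,300),(t,412,184,66,75,264,300),(t,158,186,66,75,264,300)],[(s,376,238,132,150,264,300),(s,180,308,110,125,264,300),(s,370,120,99,112,264,300)]],"pics/m1.png")
E
```

```text
(no output)
```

View pics/m1.png

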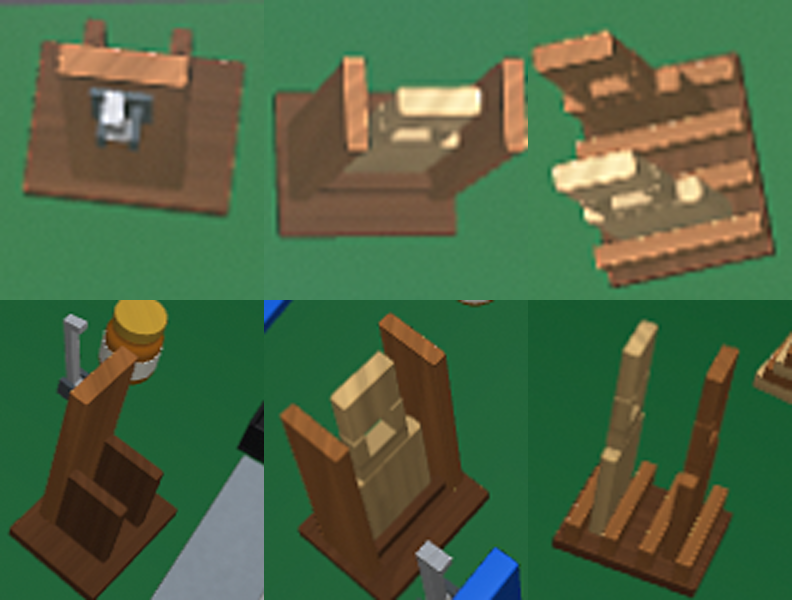

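```bash
python3 - <<'E'
from h import *
loadf();np.set_printoptions(precision=2,suppress=True)
T=lambda u0,v0,s,x0,y0,c:(lambda x,y,l:(c,u0+(x-x0)/s,v0+(y-y0)/s,l))
t=T(286,112,4,0,0,"top");s=T(376,238,2,0,300,"scene")
o=[t(57,72,[0,35,209]),t(187,83,[0,-35,209]),t(62,45,[18,35,209]),t(188,56,[18,-35,209]),
 s(70,400,[0,-35,209]),s(122,349,[0,35,209]),s(85,403,[18,-35,209]),s(136,357,[18,35,209])]
print("panel",*fit(o,[750,0,0]))
tip=tri(s(75,319,0)[1:3],t(112,100,0)[1:3]);print("hooktip",tip)
t=T(412,184,4,264,0,"top");s=T(180,308,2.4,264,300,"scene")
o=[t(365,58,[25,37,195]),t(369,152,[-25,37,195]),t(503,60,[25,-37,195]),t(503,152,[-25,-37,195]),
 s(296,406,[-25,-37,195]),s(351,452,[25,-37,195]),s(380,322,[-25,37,195]),s(437,363,[25,37,195])]
print("holder",*fit(o,[550,-250,0]))
o=[t(397,87,[7,22,202]),t(480,87,[7,-22,202]),t(480,113,[-7,-22,202]),t(400,115,[-7,22,202]),
 s(332,400,[-7,-22,202]),s(380,352,[-7,22,202]),s(397,362,[7,22,202]),s(347,412,[7,-22,202])]
print("paddle",*fit(o,[550,-250,0]))
t=T(158,186,4,528,0,"top");s=T(370,120,2.667,528,300,"scene")
o=[t(774,250,[-65,-52,0]),t(612,285,[-65,52,2]),t(738,53,[65,-52,6]),
 t(558,192,[-40,22,202]),t(636,175,[-40,-22,202]),t(553,165,[-26,22,202]),t(633,150,[-26,-22,202]),
 t(540,70,[26,22,202]),t(614,52,[26,-22,202]),t(533,48,[40,22,202]),t(608,32,[40,-22,202]),
 s(553,547,[-65,-52,0]),s(694,596,[65,-52,0]),s(732,513,[65,52,6]),s(644,320,[-40,22,202]),s(657,325,[-26,22,202]),s(725,345,[26,22,202]),s(739,350,[40,22,202])]
print("rack",*fit(o,[550,300,.19]))
print("knife,jar,bowl,bottle,honey")
print(ray("top",[[310,258]],6),ray("top",[[360,260]],65),ray("top",[[267,256]],45),ray("top",[[393,144]],185),ray("top",[[241,165]],82))
E
```

```text
panel [679.64 -11.3   -0.12] [[ 0.28 -0.53]
 [ 0.09 -0.09]
 [-0.02 -1.64]
 [ 0.69 -1.23]
 [-1.26 -4.21]
 [-1.08 -2.79]
 [ 0.16  0.84]
 [ 0.73 -0.69]]
hooktip (array([652.74,  -6.56, 245.77]), array([ 0.35, -0.07,  0.29,  0.36]))
holder [ 507.13 -302.85   -0.01] [[-0.27 -1.4 ]
 [-0.32 -1.91]
 [-0.72 -2.01]
 [ 0.46 -2.11]
 [-1.19 -2.05]
 [ 0.03 -1.84]
 [-1.18 -0.12]
 [-1.01  0.5 ]]
paddle [ 508.4  -304.23    0.01] [[ 0.29 -1.52]
 [-0.08 -2.  ]
 [ 0.37 -2.05]
 [-0.05 -2.05]
 [-0.88 -0.75]
 [-0.34 -1.21]
 [-0.54 -0.42]
 [-0.19 -0.52]]
rack [508.71 300.4    0.2 ] [[ 0.02  0.58]
 [-0.29  0.51]
 [-0.85 -0.77]
 [-0.22 -1.24]
 [ 0.26 -1.37]
 [-0.05 -0.83]
 [-0.11 -1.46]
 [-0.74 -0.4 ]
 [ 0.55 -0.3 ]
 [-0.02 -1.12]
 [ 0.97 -1.51]
 [-1.19 -1.08]
 [-0.7  -0.29]
 [-0.59 -0.13]
 [-1.41 -0.72]
 [-0.   -0.66]
 [-1.83 -0.85]
 [-0.61 -0.72]]
knife,jar,bowl,bottle,honey
[[428.18  12.52   6.  ]] [[ 414.61 -105.78   65.  ]] [[430.38 113.76  45.  ]] [[ 655.51 -177.78  185.  ]] [[644.96 171.54  82.  ]]
```

```bash
cat > plan.py <<'E'
import sys,numpy as np
from scipy.spatial.transform import Rotation as R
from cell import ctrl
PAN=np.array([679.6,-11.3]);PY=-.12
def pan(out,lat=0):
    c,s=np.cos(PY),np.sin(PY);return PAN+[-c*out-s*lat,-s*out+c*lat]
def plan(*wps):
    """wps: (x,y,zTCP,yaw,n) rows from measured pose"""
    st=ctrl.read_state();p=st["eef_pos"];r=R.from_euler("xyz",st["tool_rot"])
    print("now",round(st["clock"],2),p.round(1),st["tool_rot"].round(3),"w",round(st["width"],1),"F",st["force"].round(1))
    rows=[];a=np.zeros(6)
    for x,y,z,yaw,n in wps:
        b=np.r_[r.inv().apply(np.array([x,y,z])-p)/10,(r.inv()*R.from_euler("xyz",[np.pi,0,yaw])).as_rotvec()]
        rows+=[(a+(b-a)*(k+1)/n) for k in range(n)];a=b
    for i in range(0,len(rows),10):print([[round(float(v),2 if j<3 else 3) for j,v in enumerate(q)] for q in rows[i:i+10]])
E
python3 - <<'E'
from plan import *
x,y=pan(25,.7);print(x,y)
plan((330,430,400,2.9,8),(x,y,350,3.02,12))
E
```

```text
654.8635826487556 -7.612228772679311
now 0.2 [190.6 621.1 303.3] [-3.14   0.     2.844] w 85.2 F [-0.7 -0.4 -0.7]
[[-2.37, -1.77, -1.21, -0.0, -0.0, -0.007], [-4.73, -3.55, -2.41, -0.0, -0.0, -0.014], [-7.1, -5.32, -3.62, -0.0, -0.0, -0.021], [-9.47, -7.1, -4.83, -0.001, -0.0, -0.028], [-11.83, -8.87, -6.03, -0.001, -0.0, -0.035], [-14.2, -10.64, -7.24, -0.001, -0.0, -0.042], [-16.57, -12.42, -8.44, -0.001, -0.0, -0.049], [-18.93, -14.19, -9.65, -0.001, -0.0, -0.056], [-22.59, -16.88, -9.23, -0.001, -0.0, -0.066], [-26.25, -19.58, -8.81, -0.001, -0.0, -0.076]]
[[-29.91, -22.27, -8.39, -0.001, -0.0, -0.086], [-33.57, -24.96, -7.97, -0.001, -0.0, -0.096], [-37.22, -27.65, -7.55, -0.001, -0.0, -0.106], [-40.88, -30.34, -7.13, -0.001, -0.0, -0.116], [-44.54, -33.03, -6.71, -0.001, -0.0, -0.126], [-48.2, -35.72, -6.29, -0.001, -0.0, -0.136], [-51.86, -38.42, -5.87, -0.001, -0.0, -0.146], [-55.52, -41.11, -5.45, -0.001, -0.0, -0.156], [-59.17, -43.8, -5.03, -0.001, -0.0, -0.166], [-62.83, -46.49, -4.61, -0.001, -0.0, -0.176]]
```

send_rows(rows=[[[-2.4,-1.8,-1.2,0,0,0],[-4.7,-3.5,-2.4,0,0,-0.01],[-7.1,-5.3,-3.6,0,0,-0.02],[-9.5,-7.1,-4.8,0,0,-0.03],[-11.8,-8.9,-6,0,0,-0.035],[-14.2,-10.6,-7.2,0,0,-0.04],[-16.6,-12.4,-8.4,0,0,-0.05],[-19,-14.2,-9.6,0,0,-0.056],[-22.6,-16.9,-9.6,0,0,-0.066],[-26.2,-19.6,-9.4,0,0,-0.076]]], grip=0)

```text
clock: 1.2
eef_pos: [384.3, 356.2, 398.5]
tool_rot: [3.14, 0.001, 2.922]
force: [1.1, -0.1, -0.5]
width: 85.6
gripper_force: 0.0
```

```bash
python3 - <<'E'
from plan import *
x,y=pan(25,.7)
plan((x,y,345,3.02,12),(x,y,345,3.02,3))
E
```

```text
now 1.2 [384.3 356.2 398.5] [3.140e+00 1.000e-03 2.922e+00] w 85.6 F [ 1.1 -0.1 -0.5]
[[-2.86, -2.47, 0.44, 0.0, 0.0, -0.008], [-5.72, -4.94, 0.89, 0.0, 0.0, -0.016], [-8.58, -7.4, 1.33, 0.0, 0.0, -0.025], [-11.45, -9.87, 1.78, 0.0, 0.0, -0.033], [-14.31, -12.34, 2.22, 0.001, 0.0, -0.041], [-17.17, -14.81, 2.67, 0.001, 0.0, -0.049], [-20.03, -17.27, 3.11, 0.001, 0.0, -0.057], [-22.89, -19.74, 3.56, 0.001, 0.001, -0.066], [-25.75, -22.21, 4.0, 0.001, 0.001, -0.074], [-28.62, -24.68, 4.44, 0.001, 0.001, -0.082]]
[[-31.48, -27.14, 4.89, 0.001, 0.001, -0.09], [-34.34, -29.61, 5.33, 0.001, 0.001, -0.098], [-34.34, -29.61, 5.33, 0.001, 0.001, -0.098], [-34.34, -29.61, 5.33, 0.001, 0.001, -0.098], [-34.34, -29.61, 5.33, 0.001, 0.001, -0.098]]
```

send_rows(rows=[[[-3.6,-3.1,0.4,0,0,-0.01],[-7.4,-6.4,0.9,0,0,-0.02],[-11.2,-9.7,1.4,0,0,-0.03],[-15,-13,2,0,0,-0.04],[-18.8,-16.3,2.6,0,0,-0.05],[-22.6,-19.5,3.2,0,0,-0.06],[-26.4,-22.7,3.9,0,0,-0.07],[-30,-25.8,4.5,0,0,-0.08],[-33,-28.4,5,0,0,-0.09],[-34.3,-29.6,5.3,0,0,-0.098]]])

```text
clock: 2.2
eef_pos: [654.5, -12.4, 343.8]
tool_rot: [-3.139, 0.0, 3.013]
force: [1.0, -0.0, -1.2]
width: 85.3
gripper_force: 0.0
```

```bash
python3 - <<'E'
from plan import *
from h import *
x,y=pan(25,.7)
load(ctrl)
t=P["top"]["pixels"];s=P["scene"]["pixels"]
mosaic([[(t,260,80,100,150,400,600),(s,370,180,100,150,400,600)]],"pics/m2.png")
plan((x,y,238+54,3.02,4))
E
```

```text
now 2.3 [653.8 -11.2 343.6] [-3.139e+00 -1.000e-03  3.012e+00] w 85.2 F [-1.  -0.5  0.8]
[[-0.02, 0.1, 1.29, -0.001, -0.0, -0.002], [-0.03, 0.19, 2.58, -0.001, -0.0, -0.004], [-0.05, 0.29, 3.87, -0.002, -0.001, -0.006], [-0.07, 0.39, 5.16, -0.003, -0.001, -0.008]]
```

View pics/m2.png

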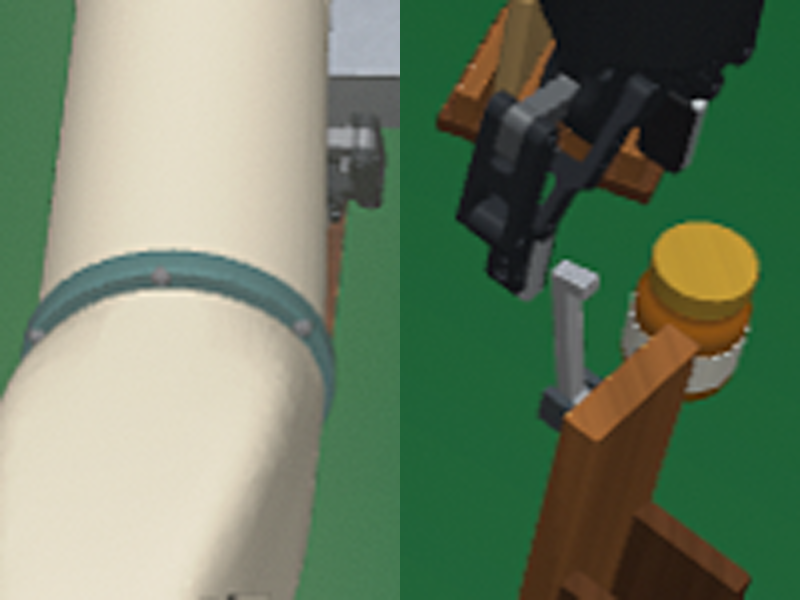

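The scene crop shows the open fingers above the hook's tip, which is at about (575,275) in the crop, with the right finger on the far side. I can descend.

send_rows(rows=[[[0,0.1,1.3,0,0,0],[0,0.2,2.6,0,0,0],[-0.1,0.3,3.9,0,0,-0.01],[-0.1,0.4,5.1,0,0,-0.01],[-0.1,0.4,5.1,0,0,-0.01]]])

```text
clock: 2.8
eef_pos: [653.3, -2.1, 291.4]
tool_rot: [-3.141, -0.005, 3.029]
force: [0.8, 0.4, 0.4]
width: 85.6
gripper_force: 0.0
```

send_rows(rows=[[[0,0,0,0,0,0],[0,0,0,0,0,0],[0,0,0,0,0,0],[0,0,0,0,0,0],[0,0,0,0,0,0],[0,0,0,0,0,0],[0,0,0,0,0,0],[0,0,0,0,0,0]]], grip=255)

```text
clock: 3.6
eef_pos: [654.5, -5.7, 294.5]
tool_rot: [-3.139, 0.001, 3.026]
force: [-1.9, -5.6, 3.8]
width: 8.4
gripper_force: 59.2
```

```bash
cat >> plan.py <<'E'
def arc(th0,th1,n,r=68,lat=.7,dz=0):
    o=[]
    for t in np.linspace(th0,th1,n+1)[1:]:
        x,y=pan(16+r*np.sin(t),lat);o.append((x,y,171+54+r*np.cos(t)+dz,PY+np.pi,1))
    return o
E
python3 - <<'E'
from plan import *
plan(*arc(.13,np.pi/2,14))
E
```

```text
now 3.6 [654.5  -5.7 294.5] [-3.139e+00  1.000e-03  3.026e+00] w 8.4 F [-1.9 -5.6  3.8]
[[0.61, -0.18, 0.33, -0.003, 0.001, 0.004], [1.28, -0.18, 0.53, -0.003, 0.001, 0.004], [1.93, -0.17, 0.79, -0.003, 0.001, 0.004], [2.55, -0.17, 1.12, -0.003, 0.001, 0.004], [3.13, -0.16, 1.51, -0.003, 0.001, 0.004], [3.67, -0.16, 1.96, -0.003, 0.001, 0.004], [4.15, -0.16, 2.46, -0.003, 0.001, 0.004], [4.59, -0.15, 3.01, -0.003, 0.001, 0.004], [4.96, -0.15, 3.6, -0.003, 0.001, 0.004], [5.28, -0.15, 4.23, -0.003, 0.001, 0.004]]
[[5.52, -0.15, 4.88, -0.003, 0.001, 0.004], [5.7, -0.14, 5.56, -0.003, 0.001, 0.004], [5.81, -0.14, 6.25, -0.003, 0.001, 0.004], [5.85, -0.14, 6.95, -0.003, 0.001, 0.004]]
```

send_rows(rows=[[[0.6,0,0.1,0,0,0],[1.3,0,0.4,0,0,0],[1.9,0,0.7,0,0,0],[2.5,0,1.1,0,0,0],[3.1,0,1.5,0,0,0],[3.7,0,2,0,0,0],[4.2,0,2.5,0,0,0],[4.6,0,3,0,0,0],[5,0,3.6,0,0,0],[5.3,0,4.2,0,0,0]]])

```text
clock: 4.6
eef_pos: [603.2, 0.9, 254.5]
tool_rot: [-3.14, 0.005, 3.026]
force: [-3.4, -4.7, 13.4]
width: 8.2
gripper_force: 72.1
```

send_rows(rows=[[[0.25,0,0.7,0,0,0],[0.4,0,1.3,0,0,0],[0.5,0,2,0,0,0],[0.55,0,2.5,0,0,0],[0.55,0,2.7,0,0,0],[0.55,0,2.7,0,0,0]]])

```text
clock: 5.2
eef_pos: [596.8, 1.8, 226.0]
tool_rot: [-3.14, 0.002, 3.026]
force: [-3.4, -3.9, 7.2]
width: 8.6
gripper_force: 76.3
```

```bash
python3 - <<'E'
from plan import *
plan(*arc(1.5,np.pi/2,1))
E
```

```text
now 5.2 [596.8   1.8 226. ] [-3.140e+00  2.000e-03  3.026e+00] w 8.6 F [-3.4 -3.9  7.2]
[[0.03, -0.24, 0.11, -0.001, 0.002, 0.004]]
```

send_rows(rows=[[[0,0,0.1,0,0,0],[0,0,0.2,0,0,0],[0,0,0.3,0,0,0],[0,0,0.3,0,0,0]]])

```text
clock: 5.6
eef_pos: [596.9, 1.8, 223.3]
tool_rot: [-3.14, 0.002, 3.026]
force: [-4.4, -4.5, 8.2]
width: 8.8
gripper_force: 76.9
```

send_rows(rows=[[[0,0,0,0,0,0],[0,0,0,0,0,0],[0,0,0,0,0,0],[0,0,0,0,0,0],[0,0,-1,0,0,0],[0,0,-3,0,0,0],[0,0,-6,0,0,0],[0,0,-9,0,0,0],[0,0,-12,0,0,0],[0,0,-15,0,0,0]]], grip=60)

```text
clock: 6.6
eef_pos: [596.3, 3.5, 373.9]
tool_rot: [3.141, 0.001, 3.028]
force: [-0.4, 0.3, 0.1]
width: 65.4
gripper_force: 0.0
```

```bash
python3 - <<'E'
from plan import *
# holder paddle: yaw tool pi/2 ; go above paddle
plan((560,-150,400,2.4,6),(508,-304,340,np.pi/2,7),(508,-304,340,np.pi/2,2))
E
```

```text
now 6.6 [596.3   3.5 373.9] [3.141e+00 1.000e-03 3.028e+00] w 65.4 F [-0.4  0.3  0.1]
[[0.31, -2.61, -0.44, 0.0, 0.0, 0.105], [0.62, -5.22, -0.87, 0.0, 0.0, 0.209], [0.93, -7.83, -1.31, 0.0, 0.0, 0.314], [1.24, -10.44, -1.74, 0.0, 0.0, 0.419], [1.55, -13.05, -2.18, 0.0, 0.0, 0.523], [1.87, -15.66, -2.61, 0.0, 0.001, 0.628], [2.35, -17.94, -1.76, 0.0, 0.0, 0.746], [2.84, -20.21, -0.9, 0.0, 0.0, 0.865], [3.33, -22.48, -0.04, 0.001, 0.0, 0.983], [3.82, -24.75, 0.81, 0.001, 0.0, 1.102]]
[[4.31, -27.02, 1.67, 0.001, 0.0, 1.22], [4.8, -29.29, 2.52, 0.001, 0.0, 1.339], [5.29, -31.56, 3.38, 0.001, 0.0, 1.457], [5.29, -31.56, 3.38, 0.001, 0.0, 1.457], [5.29, -31.56, 3.38, 0.001, 0.0, 1.457]]
```

send_rows(rows=[[[0.3,-2.6,-0.4,0,0,0.1],[0.6,-5.2,-0.9,0,0,0.21],[0.9,-7.8,-1.3,0,0,0.31],[1.2,-10.4,-1.7,0,0,0.42],[1.5,-13,-2.2,0,0,0.52],[1.9,-15.7,-2.6,0,0,0.63],[2.3,-18,-1.8,0,0,0.75],[2.8,-20.2,-0.9,0,0,0.865],[3.3,-22.5,0,0,0,0.98],[3.8,-24.7,0.8,0,0,1.1]]], grip=0)

```text
clock: 7.6
eef_pos: [530.3, -238.4, 364.3]
tool_rot: [3.141, 0.0, 1.923]
force: [0.4, -0.5, 0.4]
width: 85.4
gripper_force: 0.0
```

```bash
python3 - <<'E'
from plan import *
plan((508,-304,320,np.pi/2,4),(508,-304,310,np.pi/2,1))
E
```

```text
now 7.6 [ 530.3 -238.4  364.3] [3.141 0.    1.923] w 85.4 F [ 0.4 -0.5  0.4]
[[-1.35, -1.09, 1.11, 0.0, -0.0, 0.088], [-2.69, -2.18, 2.21, 0.0, -0.0, 0.176], [-4.04, -3.27, 3.32, 0.001, -0.0, 0.264], [-5.39, -4.36, 4.42, 0.001, -0.0, 0.352], [-5.39, -4.36, 5.42, 0.001, -0.0, 0.352]]
```

send_rows(rows=[[[-1.4,-1.1,1.1,0,0,0.09],[-2.7,-2.2,2.2,0,0,0.18],[-4,-3.3,3.3,0,0,0.26],[-5.4,-4.4,4.4,0,0,0.352],[-5.4,-4.4,5.4,0,0,0.352],[-5.4,-4.4,5.4,0,0,0.352]]])

```text
clock: 8.2
eef_pos: [508.1, -302.5, 308.8]
tool_rot: [-3.14, -0.002, 1.578]
force: [0.3, 0.4, -0.2]
width: 85.3
gripper_force: 0.0
```

```bash
python3 - <<'E'
from plan import *
from h import *
load(ctrl)
t=P["top"]["pixels"];s=P["scene"]["pixels"]
mosaic([[(t,286,110,66,75,264,300),(t,405,184,66,75,264,300)],[(s,376,238,132,150,264,300),(s,180,293,110,125,264,300)]],"pics/m3.png")
plan((508,-304,12+173+54,np.pi/2,5))
for n in P:
    print(n,*[proj(n,[*pan(o,l),z])[0].round(1) for o,l,z in ((0,35,209),(0,-35,209),(90,5,184),(90,-5,184),(90,5,167),(16,0,171))])
E
```

```text
now 8.3 [ 509.1 -302.3  310. ] [ 3.141e+00 -1.000e-03  1.579e+00] w 85.3 F [-0.6  0.4  0.1]
[[-0.04, -0.02, 1.42, 0.0, -0.0, 0.002], [-0.07, -0.05, 2.84, 0.0, -0.0, 0.003], [-0.11, -0.07, 4.26, 0.0, -0.001, 0.005], [-0.14, -0.09, 5.68, 0.0, -0.001, 0.007], [-0.18, -0.11, 7.1, 0.0, -0.001, 0.008]]
scene [435.8 259.6] [409.8 283.8] [381.1 249.4] [377.3 252.6] [380.  255.6] [411.8 279.8]
top [300.5 129.6] [332.8 132.6] [310.3 174.1] [314.8 174.6] [310.5 176.2] [316.2 143.8]
```

View pics/m3.png

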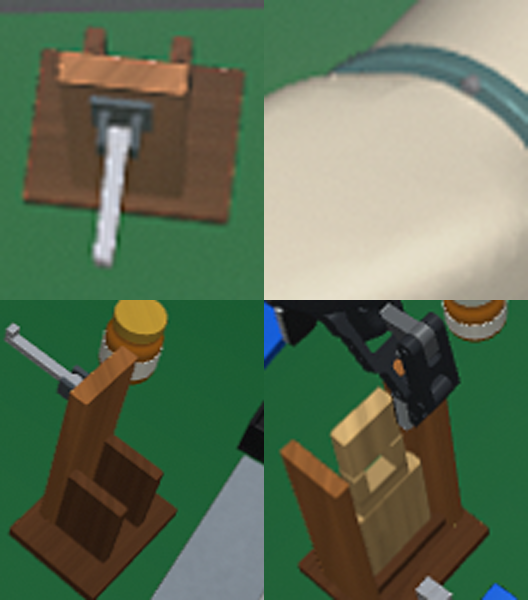

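The hook stands level: its lip is at about (312,176) in the top view and (380,252) in the scene, as predicted to within 1–2 px. The gripper is above the paddle's neck.

send_rows(rows=[[[0,0,2,0,0,0],[0,0,4,0,0,0.005],[-0.1,0,5.7,0,0,0.008],[-0.2,-0.1,7,0,0,0.008],[-0.2,-0.1,7,0,0,0.008]]])

```text
clock: 8.8
eef_pos: [507.1, -304.5, 238.8]
tool_rot: [-3.14, -0.002, 1.569]
force: [0.1, 0.7, 0.4]
width: 85.1
gripper_force: 0.0
```

send_rows(rows=[[[0,0,0,0,0,0],[0,0,0,0,0,0],[0,0,0,0,0,0],[0,0,0,0,0,0],[0,0,0,0,0,0],[0,0,0,0,0,0],[0,0,0,0,0,0],[0,0,0,0,0,0]]], grip=255)

```text
clock: 9.6
eef_pos: [507.4, -305.8, 240.3]
tool_rot: [3.141, 0.0, 1.568]
force: [-1.0, 0.7, 4.9]
width: 13.5
gripper_force: 59.3
```

send_rows(rows=[[[0,0,-0.4,0,0,0],[0,0,-1,0,0,0],[0,0,-1.6,0,0,0],[0,0,-1.8,0,0,0],[0,0,-1.8,0,0,0]]])

```text
clock: 10.1
eef_pos: [507.5, -305.7, 258.3]
tool_rot: [3.141, 0.0, 1.568]
force: [-0.8, 0.4, -2.0]
width: 13.2
gripper_force: 58.4
```

```bash
python3 - <<'E'
from plan import *
p=ctrl.read_state()["eef_pos"]
plan((p[0],p[1],258,np.pi/2,1),(p[0]-70,p[1],259,np.pi/2,6),(p[0]-75,p[1],300,np.pi/2,2))
E
```

```text
now 10.1 [ 507.5 -305.7  258.3] [3.141 0.    1.568] w 13.2 F [-0.8  0.4 -2. ]
[[0.0, -0.0, 0.03, 0.001, 0.0, -0.003], [-0.0, -1.17, 0.02, 0.001, 0.0, -0.003], [-0.01, -2.33, -0.0, 0.001, 0.0, -0.003], [-0.01, -3.5, -0.02, 0.001, 0.0, -0.003], [-0.01, -4.67, -0.04, 0.001, 0.0, -0.003], [-0.02, -5.83, -0.05, 0.001, 0.0, -0.003], [-0.02, -7.0, -0.07, 0.001, 0.0, -0.003], [-0.02, -7.25, -2.12, 0.001, 0.0, -0.003], [-0.02, -7.5, -4.17, 0.001, 0.0, -0.003]]
```

send_rows(rows=[[[0,-0.8,0,0,0,0],[0,-1.8,0,0,0,0],[0,-2.9,0,0,0,0],[0,-4,0,0,0,0],[0,-5.1,0,0,0,0],[0,-6.2,0,0,0,0],[0,-7.2,-0.5,0,0,0],[0,-7.6,-2,0,0,0],[0,-7.6,-4.5,0,0,0],[0,-7.6,-7,0,0,0]]])

```text
clock: 11.1
eef_pos: [431.2, -305.6, 329.8]
tool_rot: [3.141, 0.0, 1.567]
force: [0.0, 0.1, -2.0]
width: 13.5
gripper_force: 58.6
```

```bash
python3 - <<'E'
from plan import *
# underside u -> TCP = u + 173+54+~1 (240.3-12=228.3)
x,y=pan(140,1.5)
print(x,y)
plan((450,-150,375,1.5,5),(x,y,320,np.pi/2+PY,6),(x,y,48.5+228.3,np.pi/2+PY,3),(x,y,48.5+228.3,np.pi/2+PY,3))
E
```

```text
540.7863592913922 6.94892197422951
now 11.1 [ 431.2 -305.6  329.8] [3.141 0.    1.567] w 13.5 F [ 0.   0.1 -2. ]
[[3.11, 0.37, -0.91, 0.0, 0.0, 0.013], [6.23, 0.73, -1.81, 0.0, 0.0, 0.027], [9.34, 1.1, -2.72, 0.0, 0.0, 0.04], [12.45, 1.46, -3.62, 0.001, 0.0, 0.054], [15.56, 1.83, -4.53, 0.001, 0.0, 0.067], [18.19, 3.33, -3.61, 0.001, 0.0, 0.076], [20.81, 4.84, -2.7, 0.001, 0.0, 0.084], [23.43, 6.34, -1.78, 0.001, 0.0, 0.092], [26.05, 7.84, -0.86, 0.001, 0.0, 0.1], [28.67, 9.35, 0.05, 0.001, 0.0, 0.108]]
[[31.29, 10.85, 0.97, 0.001, 0.0, 0.117], [31.29, 10.85, 2.41, 0.001, 0.0, 0.117], [31.29, 10.85, 3.85, 0.001, 0.0, 0.117], [31.29, 10.85, 5.29, 0.001, 0.0, 0.117], [31.29, 10.85, 5.29, 0.001, 0.0, 0.117], [31.29, 10.85, 5.29, 0.001, 0.0, 0.117], [31.29, 10.85, 5.29, 0.001, 0.0, 0.117]]
```

send_rows(rows=[[[2.5,0.3,-0.9,0,0,0.01],[5.6,0.7,-1.8,0,0,0.03],[9,1.1,-2.7,0,0,0.04],[12.4,1.5,-3.6,0,0,0.055],[15.6,1.9,-4.2,0,0,0.07],[18.8,3.3,-3.6,0,0,0.08],[22,5,-2.7,0,0,0.09],[25,7,-1.8,0,0,0.1],[28,9,-0.5,0,0,0.11],[30,10.2,0.5,0,0,0.117]]])

```text
clock: 12.1
eef_pos: [535.8, -2.7, 323.5]
tool_rot: [3.14, -0.001, 1.454]
force: [-0.5, -0.4, -1.1]
width: 13.1
gripper_force: 58.5
```

```bash
python3 - <<'E'
from plan import *
x,y=pan(140,1.5)
plan((x,y,48.5+228.3,np.pi/2+PY,4))
E
```

```text
now 12.1 [535.8  -2.7 323.5] [ 3.140e+00 -1.000e-03  1.454e+00] w 13.1 F [-0.5 -0.4 -1.1]
[[0.25, 0.09, 1.17, 0.0, -0.0, 0.001], [0.51, 0.18, 2.33, 0.001, -0.001, 0.001], [0.76, 0.28, 3.5, 0.001, -0.001, 0.002], [1.01, 0.37, 4.67, 0.002, -0.001, 0.003]]
```

send_rows(rows=[[[0.4,0.2,1.2,0,0,0],[0.8,0.3,2.4,0,0,0],[1.1,0.4,3.6,0,0,0],[1.1,0.4,4.7,0,0,0],[1.1,0.4,4.7,0,0,0],[1.1,0.4,4.7,0,0,0]]])

```text
clock: 12.7
eef_pos: [539.3, 3.8, 275.9]
tool_rot: [-3.141, 0.0, 1.449]
force: [0.6, 0.8, -0.9]
width: 13.3
gripper_force: 58.5
```

```bash
python3 - <<'E'
from plan import *
from h import *
load(ctrl)
t=P["top"]["pixels"];s=P["scene"]["pixels"]
mosaic([[(s,330,200,120,140,500,583)]],"pics/m4.png")
a=np.pi/2+PY
x,y=pan(140,1.5);plan((x,y,48.5+228.3,a,1),(*pan(61,1.5),48.5+228.3,a,9))
for o,l,z in ((147,22,238.5),(147,-22,238.5),(133,22,238.5),(133,-22,238.5)):print(proj("scene",[*pan(o,1.5+l),z])[0].round(1))
E
```

```text
now 12.8 [539.8   4.1 276.4] [ 3.141 -0.     1.45 ] w 13.6 F [ 0.1  0.1 -0.9]
[[0.29, 0.07, -0.04, 0.001, -0.0, -0.001], [0.3, 0.94, -0.03, 0.001, -0.0, -0.001], [0.3, 1.82, -0.03, 0.001, -0.0, -0.001], [0.3, 2.7, -0.03, 0.001, -0.0, -0.001], [0.3, 3.58, -0.03, 0.001, -0.0, -0.001], [0.3, 4.46, -0.03, 0.001, -0.0, -0.001], [0.3, 5.33, -0.03, 0.001, -0.0, -0.001], [0.3, 6.21, -0.03, 0.001, -0.0, -0.001], [0.3, 7.09, -0.03, 0.001, -0.0, -0.001], [0.3, 7.97, -0.03, 0.001, -0.0, -0.001]]
[366.  205.4]
[348.9 218.6]
[372.2 209.6]
[355.1 222.9]
```

View pics/m4.png

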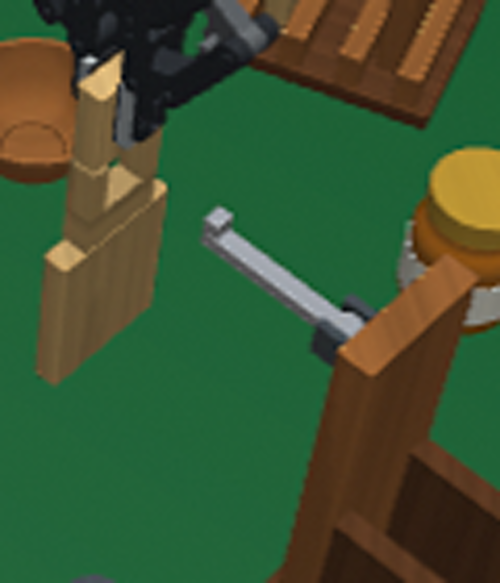

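```bash
python3 - <<'E'
from plan import *
from h import *
loadf();k=120/500
U=48.
L=[(38,375,-7,-35,0),(55,385,7,-35,0),(153,302,7,35,0),(46,252,-7,-35,90),(73,271,7,-35,90),(165,187,7,35,90),(79,93,-7,-22,190),(105,101,7,-22,190)]
def f(p):
    c,s=np.cos(PY),np.sin(PY)
    return np.array([proj("scene",[p[0]+c*a-s*b,p[1]+s*a+c*b,p[2]+z])[0]-[330+u*k,200+v*k] for u,v,a,b,z in L])
r=least_squares(lambda p:f(p).ravel(),[539,4,48],loss="soft_l1");print(r.x,f(r.x).round(1).tolist())
# hook in same picture: lip outer corners & hinge end
print([ (330+u*k,200+v*k) for u,v in((204,222),(218,208),(232,216))],[proj("scene",[*pan(o,l),184])[0].round(1) for o,l in((90,-3.5),(90,6.5),(82,6.5))])
E
```

```text
[528.48372911  28.16922271  14.92158943] [[-0.3, -1.5], [0.7, 0.1], [0.0, 0.4], [0.0, 0.3], [-1.0, -0.1], [1.2, -0.0], [0.0, -0.9], [-0.3, 1.4]]
[(378.96, 253.28), (382.32, 249.92000000000002), (385.68, 251.84)] [array([377.9, 252.1]), array([381.6, 249. ]), array([385.1, 251.5])]
```

The scene crop shows the paddle hanging plumb in the gripper in front of the hook. Its top is at about (95,85) and the hook's lip at (218,215) in the crop. The fit agrees with the measured pose, so I can slide it on.

send_rows(rows=[[[0.2,0.2,0,0,0,0],[0.3,0.9,0,0,0,0],[0.3,1.8,0,0,0,0],[0.3,2.7,0,0,0,0],[0.3,3.6,0,0,0,0],[0.3,4.5,0,0,0,0],[0.3,5.4,0,0,0,0],[0.3,6.3,0,0,0,0],[0.3,7.2,0,0,0,0],[0.3,7.9,0,0,0,0]]])

```text
clock: 13.8
eef_pos: [619.2, -1.9, 275.8]
tool_rot: [3.141, 0.0, 1.451]
force: [0.8, 0.0, -0.7]
width: 13.5
gripper_force: 58.6
```

```bash
python3 - <<'E'
from plan import *
a=np.pi/2+PY
plan((*pan(61,1.5),33+228.3,a,4))
E
```

```text
now 13.8 [619.2  -1.9 275.8] [3.141 0.    1.451] w 13.5 F [ 0.8  0.  -0.7]
[[-0.01, 0.0, 0.36, 0.0, 0.0, -0.0], [-0.03, 0.0, 0.73, 0.0, 0.0, -0.0], [-0.04, 0.01, 1.09, 0.0, 0.0, -0.0], [-0.06, 0.01, 1.45, 0.0, 0.0, -0.0]]
```

send_rows(rows=[[[0,0,0.4,0,0,0],[0,0,0.7,0,0,0],[0,0,1,0,0,0],[0,0,1.25,0,0,0],[0,0,1.25,0,0,0]]])

```text
clock: 14.3
eef_pos: [617.9, -1.6, 263.0]
tool_rot: [-3.141, -0.0, 1.451]
force: [-0.3, 0.4, -1.8]
width: 13.2
gripper_force: 58.5
```

send_rows(rows=[[[0,0,0.1,0,0,0],[0,0,0.2,0,0,0],[0,0,0.2,0,0,0]]])

```text
clock: 14.6
eef_pos: [618.3, -1.7, 261.4]
tool_rot: [3.141, -0.0, 1.451]
force: [0.6, 1.3, -1.0]
width: 13.3
gripper_force: 58.6
```

send_rows(rows=[[[0,0,0.1,0,0,0],[0,0,0.2,0,0,0],[0,0,0.3,0,0,0],[0,0,0.3,0,0,0]]])

```text
clock: 15.0
eef_pos: [618.4, -1.9, 261.0]
tool_rot: [3.141, -0.001, 1.451]
force: [-5.3, 0.7, 15.2]
width: 13.3
gripper_force: 61.1
```

send_rows(rows=[[[0,0,-0.2,0,0,0],[0,0,-0.2,0,0,0]]])

```text
clock: 15.2
eef_pos: [618.7, -1.8, 261.2]
tool_rot: [3.14, -0.0, 1.451]
force: [-1.3, -0.7, 7.4]
width: 13.3
gripper_force: 59.6
```

send_rows(rows=[[[0,0,0,0,0,0],[0,0,0,0,0,0],[0,0,0,0,0,0],[0,0,0,0,0,0],[0,0,0,0,0,0],[0,0,-0.5,0,0,0],[0,0,-1.5,0,0,0],[0,0,-3.5,0,0,0],[0,0,-6,0,0,0],[0,0,-8,0,0,0]]], grip=150)

```text
clock: 16.2
eef_pos: [618.7, -2.0, 342.7]
tool_rot: [3.14, -0.0, 1.451]
force: [0.8, 0.2, -0.5]
width: 34.9
gripper_force: 0.0
```

```bash
python3 - <<'E'
from plan import *
from h import *
load(ctrl)
t=P["top"]["pixels"];s=P["scene"]["pixels"]
mosaic([[(s,350,190,120,140,500,583)]],"pics/m5.png")
plan((*pan(61,1.5),345,np.pi+PY,11))
E
```

```text
now 16.3 [619.9  -2.3 344.3] [ 3.135e+00 -1.000e-03  1.451e+00] w 35.0 F [-0.1  0.1 -0.2]
[[-0.0, -0.01, -0.01, 0.001, 0.0, -0.143], [-0.0, -0.01, -0.01, 0.001, 0.001, -0.286], [-0.01, -0.02, -0.02, 0.002, 0.001, -0.428], [-0.01, -0.02, -0.03, 0.002, 0.002, -0.571], [-0.01, -0.03, -0.03, 0.003, 0.002, -0.714], [-0.01, -0.04, -0.04, 0.003, 0.003, -0.857], [-0.02, -0.04, -0.05, 0.004, 0.003, -1.0], [-0.02, -0.05, -0.05, 0.004, 0.004, -1.142], [-0.02, -0.05, -0.06, 0.005, 0.004, -1.285], [-0.02, -0.06, -0.06, 0.005, 0.004, -1.428]]
[[-0.03, -0.06, -0.07, 0.006, 0.005, -1.571]]
```

View pics/m5.png

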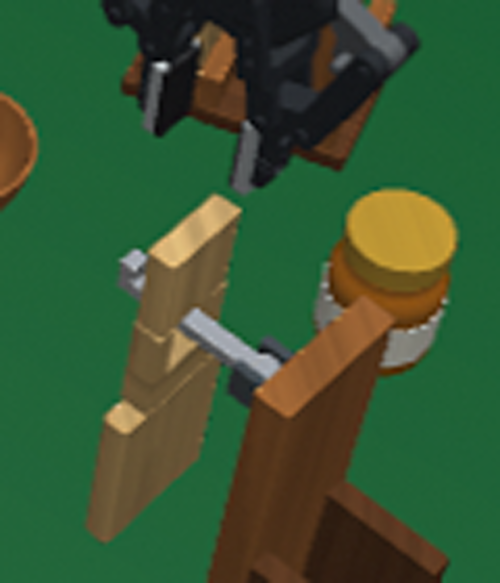

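The paddle hangs on the level bar by its hole, just behind the lip at crop (133,268), and the fingers are clear. Next I turn the gripper 90° to take the paddle by its edges.

send_rows(rows=[[[0,0,0,0,0,-0.14],[0,0,0,0,0,-0.28],[0,0,0,0,0,-0.42],[0,0,0,0,0,-0.56],[0,0,0,0,0,-0.7],[0,0,0,0,0,-0.84],[0,0,0,0,0,-0.98],[0,0,0,0,0,-1.12],[0,0,0,0,0,-1.26],[0,0,0,0,0,-1.4]]], grip=0)

```text
clock: 17.3
eef_pos: [618.0, -1.8, 339.9]
tool_rot: [-3.141, -0.001, 2.856]
force: [-0.4, 0.3, 0.6]
width: 85.1
gripper_force: 0.0
```

send_rows(rows=[[[0,0,0,0,0,-0.1],[0,0,0,0,0,-0.17],[0,0,0,0,0,-0.17]]])

```text
clock: 17.6
eef_pos: [618.0, -1.9, 340.0]
tool_rot: [3.141, -0.001, 3.021]
force: [0.0, 0.1, -0.5]
width: 85.2
gripper_force: 0.0
```

```bash
python3 - <<'E'
from plan import *
from h import *
load(ctrl);k=.24
# hung paddle from picture m5 (pose z=33 assumed), origin x,y
L=[(86,532,-7,-35,0),(105,542,7,-35,0),(203,462,7,35,0),(106,412,-7,-35,90),(124,433,7,-35,90),(150,255,-7,-22,190),(170,268,7,-22,190),(220,196,-7,22,190),(241,208,7,22,190)]
def f(p):
    c,s=np.cos(p[2]),np.sin(p[2])
    return np.array([proj("scene",[p[0]+c*a-s*b,p[1]+s*a+c*b,33+z])[0]-[350+u*k,190+v*k] for u,v,a,b,z in L])
r=least_squares(lambda p:f(p).ravel(),[619,-2,-.12],loss="soft_l1",x_scale=[1,1,.01]);print(r.x,f(r.x).round(1).tolist())
plan((*pan(61,1.5),261,np.pi+PY,5))
E
```

```text
[ 6.21451733e+02 -6.31256097e-01 -1.40753974e-01] [[-1.0, -0.6], [-0.1, 1.5], [0.2, -0.6], [-1.2, 0.7], [0.4, 0.4], [-0.5, -1.4], [1.2, 0.3], [-0.2, -1.2], [1.2, 0.5]]
now 17.7 [618.1  -1.9 340.1] [-3.142e+00 -1.000e-03  3.019e+00] w 85.6 F [-0.3 -0.7  1. ]
[[-0.02, -0.01, 1.58, -0.0, -0.0, -0.001], [-0.05, -0.02, 3.16, -0.0, -0.0, -0.001], [-0.07, -0.03, 4.74, -0.0, -0.0, -0.002], [-0.1, -0.04, 6.33, -0.0, -0.001, -0.002], [-0.12, -0.05, 7.91, -0.0, -0.001, -0.003]]
```

send_rows(rows=[[[0,0,2,0,0,0],[0,0,4,0,0,0],[0,0,6,0,0,0],[0,0,7.8,0,0,0],[0,0,8.6,0,0,0],[0,0,8.6,0,0,0]]])

```text
clock: 18.3
eef_pos: [617.7, -1.7, 253.2]
tool_rot: [-3.141, -0.003, 3.02]
force: [0.1, 0.1, -0.0]
width: 85.5
gripper_force: 0.0
```

send_rows(rows=[[[0,0,0,0,0,0],[0,0,0,0,0,0],[0,0,0,0,0,0],[0,0,0,0,0,0],[0,0,0,0,0,0],[0,0,0,0,0,0],[0,0,0,0,0,0]]], grip=255)

```text
clock: 19.0
eef_pos: [618.9, -1.6, 255.5]
tool_rot: [3.141, 0.002, 3.021]
force: [-0.5, 0.3, 5.7]
width: 43.2
gripper_force: 60.5
```

send_rows(rows=[[[0,0,-0.4,0,0,0],[0,0,-0.9,0,0,0],[0,0,-1.4,0,0,0],[0,0,-1.55,0,0,0],[0,0,-1.55,0,0,0]]])

```text
clock: 19.5
eef_pos: [618.4, -1.8, 270.2]
tool_rot: [3.142, 0.0, 3.021]
force: [-0.0, -0.3, -1.0]
width: 42.9
gripper_force: 60.8
```

send_rows(rows=[[[0.6,0,0,0,0,0],[1.5,0,0,0,0,0],[2.5,0,0,0,0,0],[3.5,0,0,0,0,0],[4.5,0,0,0,0,0],[5.5,0,0,0,0,0],[6.5,0,0,0,0,0],[7.2,0,-1,0,0,0],[7.2,0,-4,0,0,0],[7.2,0,-8,0,0,0]]])

```text
clock: 20.5
eef_pos: [545.5, 7.0, 350.1]
tool_rot: [-3.141, -0.003, 3.021]
force: [1.2, -0.2, -0.3]
width: 43.4
gripper_force: 61.1
```

```bash
python3 - <<'E'
from plan import *
plan((530,130,440,3.15,5),(508.7,300.4,450,np.pi+.2,6),(508.7,300.4,450,np.pi+.2,3))
E
```

```text
now 20.5 [545.5   7.  350.1] [-3.141e+00 -3.000e-03  3.021e+00] w 43.4 F [ 1.2 -0.2 -0.3]
[[0.61, 2.4, -1.8, -0.0, -0.001, -0.026], [1.22, 4.81, -3.6, -0.0, -0.001, -0.052], [1.83, 7.21, -5.39, -0.0, -0.002, -0.077], [2.44, 9.61, -7.19, -0.0, -0.003, -0.103], [3.05, 12.02, -8.99, -0.0, -0.003, -0.129], [3.75, 14.79, -9.15, -0.0, -0.003, -0.161], [4.44, 17.57, -9.32, -0.0, -0.003, -0.193], [5.14, 20.35, -9.49, -0.0, -0.004, -0.225], [5.83, 23.12, -9.65, -0.0, -0.004, -0.257], [6.53, 25.9, -9.82, -0.0, -0.004, -0.289]]
[[7.22, 28.68, -9.99, -0.0, -0.004, -0.321], [7.22, 28.68, -9.99, -0.0, -0.004, -0.321], [7.22, 28.68, -9.99, -0.0, -0.004, -0.321], [7.22, 28.68, -9.99, -0.0, -0.004, -0.321]]
```

send_rows(rows=[[[0.5,1.8,-1.8,0,0,-0.02],[1.1,4.4,-3.8,0,0,-0.05],[1.8,7.4,-5.8,0,0,-0.08],[2.6,10.5,-7.8,0,0,-0.11],[3.4,13.6,-9.2,0,0,-0.145],[4.2,16.8,-9.8,0,0,-0.18],[5,20,-10,0,0,-0.22],[5.8,23,-10,0,0,-0.255],[6.5,26,-10,0,0,-0.29],[7,28,-10,0,0,-0.315]]])

```text
clock: 21.5
eef_pos: [510.1, 295.8, 450.6]
tool_rot: [3.14, 0.001, -2.944]
force: [-0.1, -0.6, 0.0]
width: 43.3
gripper_force: 61.0
```

send_rows(rows=[[[0.15,0.5,0,0,0,-0.005],[0.2,0.7,0,0,0,-0.006],[0.2,0.7,0,0,0,-0.006],[0.2,0.7,0,0,0,-0.006]]])

```text
clock: 21.9
eef_pos: [508.4, 298.0, 450.1]
tool_rot: [-3.14, 0.0, -2.944]
force: [0.2, -0.4, -0.9]
width: 43.2
gripper_force: 61.1
```

```bash
python3 - <<'E'
from plan import *
from h import *
load(ctrl)
t=P["top"]["pixels"];s=P["scene"]["pixels"]
mosaic([[(s,360,70,110,165,400,600),(t,150,160,110,165,400,600)]],"pics/m6.png")
plan((508.7,300.4,450,np.pi+.2,1))
E
```

```text
now 22.0 [508.3 298.4 450. ] [-3.141  0.    -2.944] w 43.0 F [-0.  -0.7 -1.1]
[[-0.08, 0.19, 0.0, -0.001, 0.0, -0.002]]
```

View pics/m6.png

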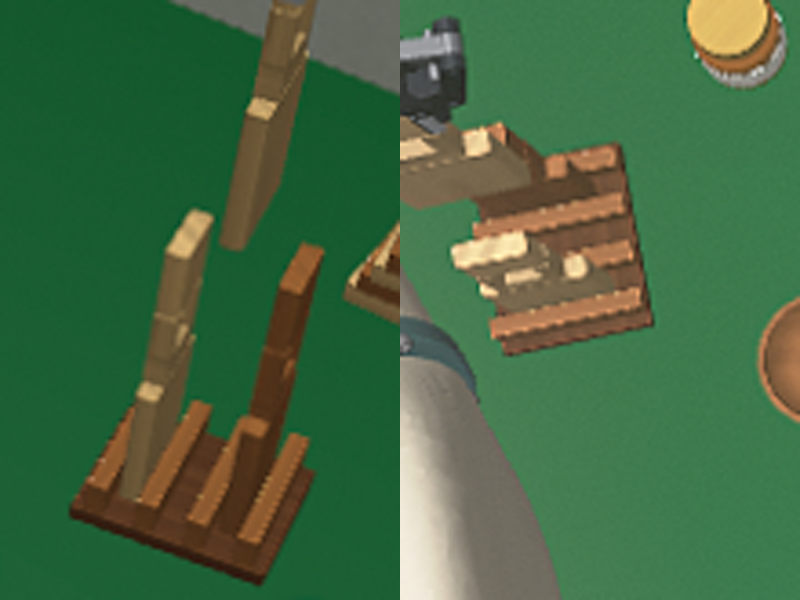

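The scene crop shows the paddle hanging plumb above the rack, with its lower edge at about (230,246) in the crop and the neighbouring paddles' tops at (190,232) and (302,268). I'll refit the rack and the held paddle from this one pair of images.

```bash
python3 - <<'E'
from h import *
from cell import ctrl
import numpy as np
P2=load(ctrl);k=1/3.636
S=lambda x,y,l:("scene",360+x*k,70+y*k,l)
T=lambda x,y,l:("top",150+(x-400)*k,160+y*k,l)
rack=[S(70,515,[-65,-52,0]),S(262,585,[65,-52,0]),S(314,475,[65,52,10]),S(166,252,[-40,-22,202]),S(183,258,[-26,-22,202]),S(195,209,[-40,22,202]),S(213,216,[-26,22,202]),S(281,285,[26,-22,202]),S(297,292,[40,-22,202]),S(305,244,[26,22,202]),S(323,250,[40,22,202]),
T(458,270,[-40,22,202]),T(531,253,[-40,-22,202]),T(524,233,[-26,-22,202]),T(451,248,[-26,22,202]),T(653,325,[-65,-52,0]),T(508,355,[-65,52,0]),T(620,145,[65,-52,6])]
np.set_printoptions(precision=2,suppress=True)
u=227.2
pad=[S(221,243,[-7,-35,u]),S(240,249,[7,-35,u]),S(247,102,[-7,-35,u+90]),S(268,110,[7,-35,u+90]),S(281,180,[7,35,u])]
tp=[T(537,183,[-7,-35,u]),T(491,150,[-7,-35,u+90])]
for n,o,x0 in(("rack",rack,[508,300,.2]),("rackS",rack[:11],[508,300,.2]),("rackT",rack[11:],[508,300,.2]),("pad",pad+tp,[508,298,.2]),("padS",pad,[508,298,.2])):
    x,r=fit(o,x0);print(n,x,"rms",np.sqrt((r**2).mean()).round(2))
E
```

```text
rack [509.24 299.51   0.18] rms 0.97
rackS [510.79 299.58   0.18] rms 0.7
rackT [505.87 299.26   0.19] rms 0.57
pad [507.71 300.21   0.19] rms 0.86
padS [507.48 302.1    0.19] rms 0.49
```

send_rows(rows=[[[-0.1,0,1,0,0,0.005],[-0.14,0,3,0,0,0.01],[-0.14,0,5.5,0,0,0.01],[-0.14,0,8,0,0,0.01],[-0.14,0,10.5,0,0,0.01],[-0.14,0,13,0,0,0.01],[-0.14,0,15.5,0,0,0.01],[-0.14,0,17.5,0,0,0.01],[-0.14,0,18.3,0,0,0.01],[-0.14,0,18.3,0,0,0.01]]])

```text
clock: 23.1
eef_pos: [508.6, 299.6, 265.5]
tool_rot: [-3.141, -0.003, -2.952]
force: [-0.3, 0.2, -0.1]
width: 43.6
gripper_force: 61.1
```

```bash
python3 - <<'E'
from plan import *
from h import *
load(ctrl)
t=P["top"]["pixels"];s=P["scene"]["pixels"]
mosaic([[(s,370,140,80,85,560,595),(t,170,190,34,85,238,595)]],"pics/m7.png")
plan((509.7,298.5,267,np.pi+.19,1))
E
```

```text
now 23.2 [509.6 300.3 267.5] [ 3.141e+00  1.000e-03 -2.952e+00] w 43.5 F [0.1 0.4 0.2]
[[0.03, -0.18, 0.05, 0.0, 0.001, -0.0]]
```

View pics/m7.png

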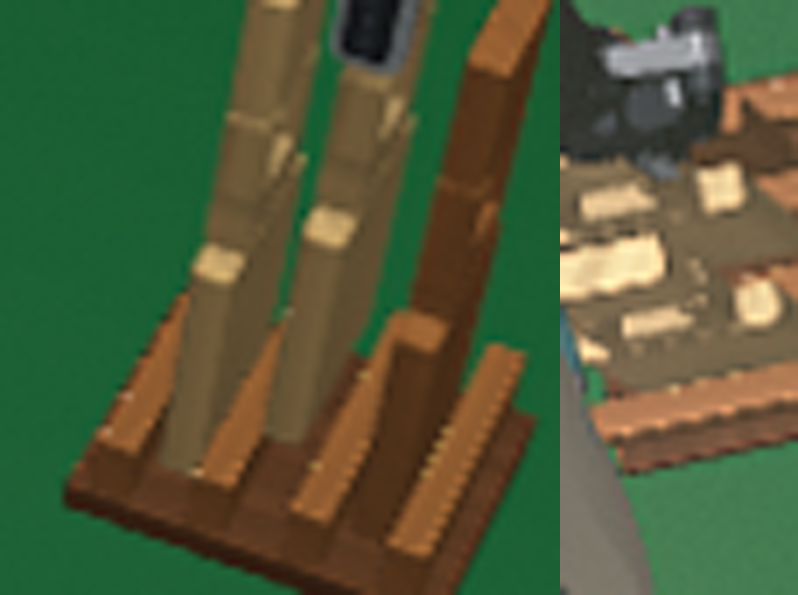

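The crop shows the shoulder of the held paddle at (326,242), where about (325,241) is expected for the centre line between its neighbours, so it is over the middle slot. I'll lower it.

send_rows(rows=[[[0,0,0.5,0,0,0],[0,0,1.1,0,0,0],[0,0,1.7,0,0,0],[0,0,2.3,0,0,0],[0,0,2.8,0,0,0],[0,0,3.1,0,0,0],[0,0,3.1,0,0,0]]])

```text
clock: 23.9
eef_pos: [509.0, 300.1, 235.4]
tool_rot: [-3.141, -0.001, -2.951]
force: [-0.4, -0.3, -1.1]
width: 43.4
gripper_force: 61.2
```

send_rows(rows=[[[0,0,0.1,0,0,0],[0,0,0.2,0,0,0],[0,0,0.25,0,0,0],[0,0,0.25,0,0,0]]])

```text
clock: 24.3
eef_pos: [509.6, 300.3, 234.8]
tool_rot: [3.141, 0.002, -2.951]
force: [-0.6, -0.5, 6.6]
width: 43.3
gripper_force: 62.0
```

send_rows(rows=[[[0,0,-0.1,0,0,0],[0,0,-0.1,0,0,0],[0,0,-0.1,0,0,0],[0,0,-0.1,0,0,0],[0,0,-0.1,0,0,0]]], grip=75)

```text
clock: 24.8
eef_pos: [509.1, 300.1, 234.2]
tool_rot: [-3.142, -0.0, -2.951]
force: [-0.2, 0.8, 0.6]
width: 60.4
gripper_force: 0.0
```

send_rows(rows=[[[0,0,-0.5,0,0,0],[0,0,-1.5,0,0,0],[0,0,-3,0,0,0],[0,0,-5,0,0,0],[0,0,-7,0,0,0],[0,0,-9,0,0,0],[0,0,-11,0,0,0],[0,0,-13,0,0,0],[0,0,-14,0,0,0]]])

```text
clock: 25.7
eef_pos: [509.7, 300.4, 377.1]
tool_rot: [3.14, 0.004, -2.951]
force: [-0.7, 0.0, -0.1]
width: 60.5
gripper_force: 0.0
```

```bash
python3 - <<'E'
from plan import *
from h import *
load(ctrl)
s=P["scene"]["pixels"]
mosaic([[(s,370,100,100,130,310,403),(s,360,230,100,130,310,403)]],"pics/m8.png")
# go above the level hook end: gripper earlier at (596.8,1.8) for r=68
plan((555,150,375,3.15,5),(597,2,320,np.pi+PY,5),(597,2,320,np.pi+PY,3))
E
```

```text
now 25.8 [509.7 300.4 376.4] [ 3.140e+00  3.000e-03 -2.952e+00] w 60.1 F [-0.3 -0.8  0.1]
[[-0.32, -3.13, 0.02, 0.0, 0.001, 0.036], [-0.64, -6.25, 0.05, 0.001, 0.001, 0.073], [-0.96, -9.38, 0.07, 0.001, 0.002, 0.109], [-1.28, -12.5, 0.1, 0.001, 0.003, 0.145], [-1.6, -15.63, 0.12, 0.002, 0.003, 0.182], [-1.87, -18.7, 1.22, 0.002, 0.003, 0.207], [-2.13, -21.76, 2.31, 0.002, 0.003, 0.233], [-2.39, -24.83, 3.41, 0.002, 0.003, 0.259], [-2.65, -27.9, 4.51, 0.002, 0.003, 0.284], [-2.91, -30.96, 5.6, 0.002, 0.003, 0.31]]
[[-2.91, -30.96, 5.6, 0.002, 0.003, 0.31], [-2.91, -30.96, 5.6, 0.002, 0.003, 0.31], [-2.91, -30.96, 5.6, 0.002, 0.003, 0.31]]
```

View pics/m8.png

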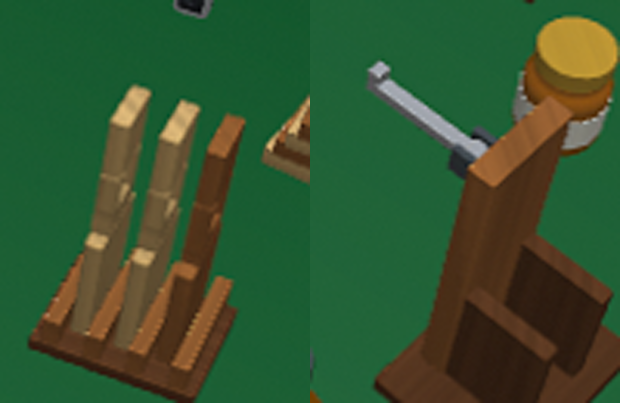

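The three paddles now stand parallel and evenly spaced, and the emptied hook is still level. Now the hook gets folded.

send_rows(rows=[[[-0.3,-2.6,0,0,0,0.03],[-0.6,-5.8,0,0,0,0.07],[-0.9,-9.2,0,0,0,0.11],[-1.3,-12.6,0,0,0,0.145],[-1.6,-16,0.2,0,0,0.18],[-1.9,-19.4,1.2,0,0,0.21],[-2.2,-22.8,2.4,0,0,0.24],[-2.4,-26,3.6,0,0,0.26],[-2.7,-29,4.8,0,0,0.29],[-2.9,-31,5.6,0,0,0.31]]])

```text
clock: 26.8
eef_pos: [595.8, -1.7, 316.5]
tool_rot: [-3.14, -0.003, 3.018]
force: [0.5, -0.8, 0.6]
width: 60.4
gripper_force: 0.0
```

```bash
python3 - <<'E'
from plan import *
plan((597,2,226,np.pi+PY,5))
E
```

```text
now 26.8 [595.8  -1.7 316.5] [-3.140e+00 -3.000e-03  3.018e+00] w 60.4 F [ 0.5 -0.8  0.6]
[[-0.02, 0.08, 1.81, -0.0, -0.001, -0.001], [-0.04, 0.16, 3.62, -0.001, -0.001, -0.001], [-0.06, 0.24, 5.43, -0.001, -0.002, -0.002], [-0.08, 0.31, 7.24, -0.001, -0.002, -0.003], [-0.1, 0.39, 9.05, -0.002, -0.003, -0.003]]
```

send_rows(rows=[[[0,0,1.8,0,0,0],[0,0,3.8,0,0,0],[0,0.1,5.8,0,0,0],[0,0.1,7.8,0,0,0],[0,0.1,9.1,0,0,0],[0,0.1,9.3,0,0,0],[0,0.1,9.3,0,0,0]]])

```text
clock: 27.5
eef_pos: [596.4, 2.3, 225.2]
tool_rot: [3.142, -0.001, 3.022]
force: [0.1, 1.3, -0.8]
width: 60.5
gripper_force: 0.0
```

send_rows(rows=[[[0,0,0,0,0,0],[0,0,0,0,0,0],[0,0,0,0,0,0],[0,0,0,0,0,0],[0,0,0,0,0,0],[0,0,0,0,0,0],[0,0,0,0,0,0]]], grip=255)

```text
clock: 28.2
eef_pos: [596.6, 1.7, 226.0]
tool_rot: [-3.141, 0.001, 3.021]
force: [-1.6, -1.8, 5.6]
width: 9.0
gripper_force: 58.7
```

```bash
python3 - <<'E'
from plan import *
plan(*arc(np.pi/2,0,16,r=68,lat=2))
E
```

```text
now 28.2 [596.6   1.7 226. ] [-3.141e+00  1.000e-03  3.021e+00] w 9.0 F [-1.6 -1.8  5.6]
[[-0.03, -0.09, -0.56, -0.0, 0.001, -0.0], [-0.13, -0.09, -1.22, -0.0, 0.001, -0.0], [-0.29, -0.09, -1.87, -0.0, 0.001, -0.0], [-0.52, -0.09, -2.5, -0.0, 0.001, -0.0], [-0.8, -0.09, -3.1, -0.0, 0.001, -0.0], [-1.14, -0.09, -3.67, -0.0, 0.001, -0.0], [-1.54, -0.09, -4.21, -0.0, 0.001, -0.0], [-1.99, -0.09, -4.7, -0.0, 0.001, -0.0], [-2.49, -0.09, -5.15, -0.0, 0.001, -0.0], [-3.02, -0.09, -5.55, -0.0, 0.001, -0.0]]
[[-3.6, -0.09, -5.89, -0.0, 0.001, -0.0], [-4.2, -0.09, -6.17, -0.0, 0.001, -0.0], [-4.83, -0.09, -6.4, -0.0, 0.001, -0.0], [-5.47, -0.09, -6.56, -0.0, 0.001, -0.0], [-6.13, -0.09, -6.66, -0.0, 0.001, -0.0], [-6.8, -0.09, -6.69, -0.0, 0.001, -0.0]]
```

send_rows(rows=[[[0,0,-0.7,0,0,0],[-0.15,0,-1.4,0,0,0],[-0.3,0,-2,0,0,0],[-0.5,0,-2.6,0,0,0],[-0.8,0,-3.2,0,0,0],[-1.15,0,-3.8,0,0,0],[-1.55,0,-4.3,0,0,0],[-2,0,-4.8,0,0,0],[-2.5,0,-5.2,0,0,0],[-3,0,-5.6,0,0,0]]])

```text
clock: 29.2
eef_pos: [624.5, -2.0, 281.0]
tool_rot: [-3.14, -0.005, 3.021]
force: [-1.5, -3.9, -12.6]
width: 8.6
gripper_force: 58.3
```

send_rows(rows=[[[-0.6,0,-0.35,0,0,0],[-1.2,0,-0.6,0,0,0],[-1.8,0,-0.85,0,0,0],[-2.4,0,-1,0,0,0],[-3,0,-1.1,0,0,0],[-3.5,0,-1.15,0,0,0],[-3.8,0,-1.15,0,0,0],[-3.9,0,-1.15,0,0,0],[-3.9,0,-1.15,0,0,0]]])

```text
clock: 30.1
eef_pos: [663.0, -7.0, 293.3]
tool_rot: [-3.14, -0.005, 3.021]
force: [-6.9, -4.2, -3.4]
width: 8.3
gripper_force: 58.7
```

send_rows(rows=[[[-0.1,0,0,0,0,0],[-0.2,0,0,0,0,0],[-0.3,0,0,0,0,0],[-0.3,0,0,0,0,0]]])

```text
clock: 30.5
eef_pos: [665.2, -7.3, 293.3]
tool_rot: [-3.14, -0.007, 3.021]
force: [-9.1, -4.5, -2.3]
width: 8.8
gripper_force: 58.7
```

send_rows(rows=[[[-0.1,0,0,0,0,0],[-0.2,0,0,0,0,0],[-0.3,0,0,0,0,0],[-0.3,0,0,0,0,0]]])

```text
clock: 30.9
eef_pos: [668.4, -7.7, 293.2]
tool_rot: [-3.14, -0.006, 3.021]
force: [-8.1, -4.1, -3.4]
width: 8.4
gripper_force: 58.5
```

send_rows(rows=[[[-0.1,0,0,0,0,0],[-0.2,0,0,0,0,0],[-0.3,0,0,0,0,0],[-0.3,0,0,0,0,0]]])

```text
clock: 31.3
eef_pos: [671.0, -8.1, 293.2]
tool_rot: [-3.14, -0.008, 3.021]
force: [-8.8, -4.4, -1.5]
width: 7.9
gripper_force: 58.6
```

send_rows(rows=[[[0,0,0,0,0,0],[0,0,0,0,0,0],[0,0,0,0,0,0],[0,0,0,0,0,0],[0,0,-1,0,0,0],[0,0,-3,0,0,0],[0,0,-5,0,0,0],[0,0,-7,0,0,0],[0,0,-9,0,0,0],[0,0,-11,0,0,0]]], grip=60)

```text
clock: 32.3
eef_pos: [674.0, -7.0, 404.8]
tool_rot: [3.141, 0.001, 3.022]
force: [0.7, 0.4, 0.4]
width: 65.2
gripper_force: 0.0
```

```bash
python3 - <<'E'
from plan import *
from h import *
import pickle
first=pickle.load(open("cams.pkl","rb"))["scene"]["pixels"]
load(ctrl);s=P["scene"]["pixels"];cv2.imwrite("pics/fold.png",s[:,:,::-1])
for th in(0,.05,.1,.15,.2,.3):
    print(th,[proj("scene",[*pan(16+r*np.sin(th)+c*np.cos(th),1.5),171+r*np.cos(th)-c*np.sin(th)])[0].round(1).tolist() for r,c in((74,0),(40,0))])
# gray bar mask: low saturation, bright
for nm,im in(("first",first),("now",s)):
    h=cv2.cvtColor(im[225:300,370:450],cv2.COLOR_RGB2HSV);m=(h[...,1]<45)&(h[...,2]>70)
    for v in range(15,50,4):
        u=np.where(m[v,:60])[0];print(nm,225+v,(370+u).tolist()[:12])
print(ctrl.read_state()["eef_pos"])
E
```

```text
0 [[419.4, 251.6], [416.0, 264.8]]
0.05 [[417.5, 250.3], [415.1, 264.1]]
0.1 [[415.7, 249.2], [414.1, 263.5]]
0.15 [[413.8, 248.1], [413.1, 262.9]]
0.2 [[411.9, 247.1], [412.1, 262.4]]
0.3 [[408.2, 245.5], [410.2, 261.4]]
first 240 []
first 244 []
first 248 [408, 409, 410, 411, 412, 413, 414, 415, 416, 417, 418]
first 252 [408, 409, 410, 411, 412, 413, 414, 415, 416, 417, 418]
first 256 [409, 410, 411, 412, 413, 414]
first 260 [409, 410, 411, 412, 413, 414, 415, 427, 428]
first 264 [409, 410, 411, 412, 413, 414, 415, 426, 427, 428, 429]
first 268 [409, 410, 411, 412, 413, 414, 415, 426, 427]
first 272 [409, 410, 411, 412, 413, 414, 415, 416]
now 240 []
now 244 []
now 248 [415, 416, 417]
now 252 [413, 414, 415, 416, 417, 418, 419, 420, 421, 422, 423, 424]
now 256 [413, 414, 415, 416, 417, 418, 419, 420, 421, 422]
now 260 [412, 413, 414, 415, 416, 417, 418, 427, 428]
now 264 [412, 413, 414, 415, 416, 417, 426, 427, 428, 429]
now 268 [411, 412, 413, 414, 415, 416, 417, 426, 427]
now 272 [411, 412, 413, 414, 415, 416]
[675.22960877  -7.12626952 407.16006166]
```

```bash
python3 - <<'E'
from plan import *
a=np.pi+PY
plan((*pan(55,2),370,a,4),(*pan(55,2),292,a,4),(*pan(55,2),292,a,2))
E
```

```text
now 32.4 [675.2  -7.1 407.2] [3.14  0.007 3.022] w 65.2 F [ 0.2 -0.7  0.4]
[[1.26, -0.04, 0.92, 0.0, 0.002, 0.0], [2.52, -0.08, 1.84, 0.001, 0.004, 0.0], [3.78, -0.12, 2.76, 0.001, 0.006, 0.0], [5.04, -0.16, 3.68, 0.001, 0.007, 0.0], [5.06, -0.17, 5.63, 0.001, 0.007, 0.0], [5.07, -0.17, 7.58, 0.001, 0.007, 0.0], [5.09, -0.17, 9.53, 0.001, 0.007, 0.0], [5.1, -0.17, 11.48, 0.001, 0.007, 0.0], [5.1, -0.17, 11.48, 0.001, 0.007, 0.0], [5.1, -0.17, 11.48, 0.001, 0.007, 0.0]]
```

send_rows(rows=[[[1.3,0,0.9,0,0,0],[2.7,0,1.8,0,0,0],[4.1,0,2.7,0,0,0],[5.1,0,3.7,0,0,0],[5.1,0,5.6,0,0,0],[5.1,0,7.6,0,0,0],[5.1,0,9.5,0,0,0],[5.1,0,11.3,0,0,0],[5.1,0,11.3,0,0,0],[5.1,0,11.3,0,0,0]]], grip=255)

```text
clock: 33.4
eef_pos: [623.2, -1.0, 289.9]
tool_rot: [-3.142, -0.001, 3.022]
force: [0.8, -0.1, 0.4]
width: -0.2
gripper_force: 0.0
```

send_rows(rows=[[[-0.4,0,0,0,0,0],[-0.8,0,0,0,0,0],[-1.2,0,0,0,0,0],[-1.6,0,0,0,0,0],[-2,0,0,0,0,0],[-2,0,0,0,0,0]]])

```text
clock: 34.0
eef_pos: [643.6, -3.5, 289.9]
tool_rot: [3.142, 0.0, 3.022]
force: [-0.7, -0.3, 0.7]
width: 0.2
gripper_force: 0.0
```

send_rows(rows=[[[-0.15,0,0,0,0,0],[-0.3,0,0,0,0,0],[-0.4,0,0,0,0,0],[-0.4,0,0,0,0,0]]])

```text
clock: 34.4
eef_pos: [647.1, -4.0, 289.9]
tool_rot: [-3.142, 0.0, 3.022]
force: [0.5, 0.3, -0.5]
width: -0.3
gripper_force: 0.1
```

send_rows(rows=[[[-0.1,0,0,0,0,0],[-0.2,0,0,0,0,0],[-0.3,0,0,0,0,0],[-0.3,0,0,0,0,0]]])

```text
clock: 34.8
eef_pos: [649.1, -4.2, 289.9]
tool_rot: [-3.141, -0.002, 3.022]
force: [-4.4, 0.4, 3.8]
width: -0.0
gripper_force: 2.5
```

send_rows(rows=[[[-0.1,0,0,0,0,0],[-0.2,0,0,0,0,0],[-0.3,0,0,0,0,0],[-0.3,0,0,0,0,0]]])

```text
clock: 35.2
eef_pos: [649.7, -4.3, 289.9]
tool_rot: [-3.141, -0.008, 3.022]
force: [-12.0, 1.2, 9.3]
width: 0.1
gripper_force: 6.1
```

send_rows(rows=[[[0.5,0,0,0,0,0],[2,0,0,0,0,0],[4,0,0,0,0,0],[6,0,-2,0,0,0],[7,0,-5,0,0,0],[7,0,-8,0,0,0],[7,0,-8,0,0,0]]])

```text
clock: 35.9
eef_pos: [586.1, 3.7, 374.5]
tool_rot: [3.14, 0.011, 3.022]
force: [0.5, -0.9, -0.5]
width: 0.0
gripper_force: 0.0
```

```bash
python3 - <<'E'
from plan import *
from h import *
load(ctrl);s=P["scene"]["pixels"]
old=cv2.imread("pics/fold.png")[:,:,::-1]
for nm,im in(("old",old),("now",s)):
    h=cv2.cvtColor(im[225:300,370:450],cv2.COLOR_RGB2HSV);m=(h[...,1]<45)&(h[...,2]>70)
    for v in range(23,50,4):
        u=np.where(m[v,:60])[0];print(nm,225+v,(370+u).tolist()[:12])
m8=cv2.imread("pics/m8.png")[:,:310]
now=cv2.resize(s[100:230,370:470,::-1],(310,403),interpolation=cv2.INTER_CUBIC)
d=cv2.absdiff(now,m8).max(2);d[:20]=0;print("rack diff px",(d[80:]>40).sum(), "state",ctrl.read_state()["eef_pos"],ctrl.read_state()["force"])
f=np.load if 0 else None
import pickle;c=pickle.load(open("cams.pkl","rb"))
for n,b in(("scene",[("bottle",325,335,45,80),("jar",250,268,36,45),("knife",298,245,28,42),("bowl",315,205,48,42)]),):
    for nm,u,v,w,h in b:print(nm,(cv2.absdiff(c[n]["pixels"],P[n]["pixels"])[v:v+h,u:u+w].max(2)>40).mean().round(3))
E
```

```text
old 248 [415, 416, 417]
old 252 [413, 414, 415, 416, 417, 418, 419, 420, 421, 422, 423, 424]
old 256 [413, 414, 415, 416, 417, 418, 419, 420, 421, 422]
old 260 [412, 413, 414, 415, 416, 417, 418, 427, 428]
old 264 [412, 413, 414, 415, 416, 417, 426, 427, 428, 429]
old 268 [411, 412, 413, 414, 415, 416, 417, 426, 427]
old 272 [411, 412, 413, 414, 415, 416]
now 248 []
now 252 [416, 417, 418, 419, 420, 421, 422, 423]
now 256 [416, 417, 418, 419, 420, 421, 422, 423, 424, 425, 426, 427]
now 260 [415, 416, 417, 418, 419, 420, 423, 427, 428]
now 264 [414, 415, 416, 417, 418, 419, 426, 427, 428, 429]
now 268 [413, 414, 415, 416, 417, 418, 426, 427]
now 272 [412, 413, 414, 415, 416, 417]
rack diff px 28346 state [584.26942879   3.6890337  370.62520653] [0.11651067 0.85054424 0.06626172]
bottle 0.0
jar 0.0
knife 0.0
bowl 0.0
```

send_rows(rows=[[[2,-3,-1,0,0,0],[5,-6,-2,0,0,0],[8,-9,-3,0,0,0],[10,-12,-4,0,0,0],[10,-15,-5,0,0,0],[10,-16,-5,0,0,0],[10,-16,-5,0,0,0]]])

```text
clock: 36.7
eef_pos: [464.9, -144.4, 419.0]
tool_rot: [-3.141, -0.001, 3.019]
force: [0.2, 0.5, -0.5]
width: -0.6
gripper_force: 0.0
```

```bash
python3 - <<'E'
from h import *
from cell import ctrl
load(ctrl);s=P["scene"]["pixels"]
m8=cv2.imread("pics/m8.png")[:,:310]
now=cv2.resize(s[100:230,370:470,::-1],(310,403),interpolation=cv2.INTER_CUBIC)
d=cv2.absdiff(now,m8).max(2)>40;ys,xs=np.where(d);print(d.sum(),[(a.min(),a.max()) for a in(ys,xs)] if d.sum() else "")
print(ctrl.read_state()["eef_pos"])
E
```

```text
543 [(np.int64(0), np.int64(126)), (np.int64(165), np.int64(212))]
[ 465.43717749 -141.80302633  418.7031413 ]
```

```bash
python3 -c "
from cell import ctrl;print(ctrl.finish_job())"
```

```text
the job is handed in; nothing more can be done
None
```

The job is handed in at about 37 s: the paddle was hung on the hook, let go and taken again by its edges, and now stands in the rack's middle slot; the hook is folded flat, and the bottle, small jar, knife and bowl show no change in the pictures.

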